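Refill the coffee carousel and hold the sugar at the front

TASK

Refill the coffee carousel: stand the two blue-lidded creamer tins, one after the other, upright in its two empty metal-ringed pockets. Then turn the carousel by the wooden handle at its centre, either way round, until the sugar dispenser in the orange-ringed pocket stands squarely at the orange pointer of the base, and finish there still gripping the handle, so that the carousel is held still. Leave the other things on the counter alone.

Things in the scene. Friction and masses are not known exactly. Their poses are not given: they have to be found in the camera images.
- carousel_base: Fixed black round foot of the carousel, under the tray (the light wooden tray, radius 128 mm, covers it). Origin at the centre of its underside on the counter, on the turning axis. Its own -x axis points along the orange pointer, a tab 22 mm wide that sticks out from under the tray to 162 mm from the axis, 11 mm high. It cannot be moved.
- front_mark (a point): The point on the tray's top (26 mm above the counter) on the pointer's line, 85 mm from the turning axis: where the dispenser's centre has to come to stand. Fixed to the base.
- carousel (a joint): Turn of the tray on its base about the vertical axis, rad, growing anticlockwise seen from above; 0 (or any whole turn) when the dispenser stands at the pointer. It turns endlessly both ways, without stops or spring; drag about 0.06 N m and a little damping, and it stays where it is left.
- handle: Dark wooden grip bar on a 14 mm steel post at the centre of the tray, turning with it: 46 mm long along its x, 18 mm thick along its y, 40 mm high. Origin at its centre, on the turning axis, 115 mm above the counter (top at 135 mm). Its own -x axis points to the dispenser. Taken from above across the 18 mm with the fingers along y, open fingers pass clear of the tins and the dispenser.
- dispenser_spot (a point): Centre of the orange-ringed pocket's floor, 85 mm from the axis, 26 mm above the counter, turning with the tray. A glass sugar dispenser with a chrome spout, 72 mm in diameter, 98 mm high (top at 124 mm), is fixed in that pocket and is not to be taken out.
- pocket_a (a point): Centre of the floor of one empty pocket, 85 mm from the axis and 26 mm above the counter, turning with the tray. The pocket is an aluminium ring of 61 mm inner diameter, 4 mm wall, standing 18 mm above that floor. The three pockets are 120 degrees apart.
- pocket_b (a point): Centre of the floor of the other empty pocket, the same as pocket_a. Either tin may go in either of the two.
- tin_1_mid (a point): Centre (41 mm above its foot) of a loose white and blue creamer tin with a dark blue lid, 82 mm high, body 52 mm in diameter, lid 55 mm in diameter in the top 8 mm; about 0.2 kg. z is the tin's own axis.
- tin_2_mid (a point): Centre of the second, identical creamer tin.
- blue_mug: Bystander: blue mug, 85 mm in diameter (117 mm with its handle), 96 mm high, upright. Origin at the centre of its underside.
- cube_bowl: Bystander: small glass bowl with sugar cubes, 77 mm in diameter, 54 mm high. Origin at the centre of its underside.

How it is judged:
By the outcome, as a careful person would: the job done as asked, in the order asked, and still so for the second after the job is handed in, while the arm keeps its last pose, push and grip.
It also fails if it takes over 72 s, if anything falls off the work surface, if the arm or the gripper's body presses on something with over 40 N, if the wrist force passes 120 N, or if a joint passes its speed limit or range.

ROBOT

A 7-joint arm with a two-finger parallel gripper is mounted at the origin on a cart in front of the work surface, level with it; the furniture and walls round the work are solid. World frame = base frame: x ahead of the robot, y to its left, z up, the work surface at z = 0. Lengths are in m, angles in rad, forces in N, time in s.
With the tool pointing down it reaches from about 0.425 to 0.975 m from the base axis. Payload 16.7 kg.
Tool frame: the origin (TCP) lies between the finger pads; the fingertips stand 19 mm ahead of it and the grasp point (between the pads) is the TCP; y points along the fingers, x is the direction in which the jaws open and shut, and the axes are right-handed (so a half turn about y gives the same grasp; the last joint's range is limited). The gripper opens to 85 mm and grips with 20 to 120 N. Pads are 22 mm wide; open, the fingers measure 114 mm over their backs; the gripper's body (76 mm by 85 mm) begins 54 mm behind the grasp point. The pads swing forward as they close: fully open they stand 13 mm farther back than shut.
Start: joints at [-1.333, 0.426, 0.074, 1.606, -0.034, 1.111, -0.067], TCP at [0.255, 0.625, 0.25] pointing down, gripper open.
Joint ranges: [-2.85, 2.85], [-0.5, 2.14], [-1.23, 1.37], [0.21, 2.46], [-1.02, 4.16], [0.16, 2.05], [-2.73, 2.73]. Speed limits (rad/s): [1.89, 1.89, 2.39, 2.39, 3.01, 3.01, 3.01].

INTERFACE

Orientations are given as a unit quaternion [w, x, y, z].
In Python, from station import get_state, imaging, workorder gives the robot as it stands. The module is installed in compiled form; this text tells all that it offers.
- The arm moves only by the tool arm_command, never from a script. Its argument "motion" is a list of rows, each an object of numbers: "dx", "dy", "dz": the shift along the tool's x, y, z in cm; "wx", "wy", "wz": the turn, a rotation vector about the tool's x, y, z in rad. In form: [{"dx": .., "dy": .., "dz": .., "wx": .., "wy": .., "wz": ..}, ...]. A call has exactly 10 rows; each row is the pose to reach, as a shift and turn from the pose measured when the call began, along the tool's axes at that moment; what a row does not reach only later rows make up. A row lasts 1/12 s, in which the tool goes at most 41.7 mm and 7.16 degrees, less where a joint would pass 70% of its speed; a pose out of reach is approached as far as the arm can. A call with a gripper value outside its range is refused whole. "jaw" is the opening, from -1 (shut) to 1 (fully open), so that 0 is half open, set as the call begins (left out, the last holds). The fingers move at their own pace and stop on an object; "newtons" is the grip in N (left out, the last holds). Time passes only in rows, so rows that repeat a pose let the fingers close, or fill a call up. It gives the time, the measured TCP pose, the force and the opening at its end, in the units of the state.
- get_state(): the state, without advancing time (a new reading comes with each control period).
- imaging.grab_frame(name): name is "side" or "top"; returns a dict with "pixels" (480x640x3 uint8, blue, green, red), "camera_matrix" (3x3 intrinsics, pixels), "eye" and "attitude" of the camera in the world. Camera axes: x right, y down, z forward; pixel columns grow to the right and rows downward; lengths in m; the calibration is good to about 2 mm. A picture is of the moment at which its call begins. There is no depth.
- workorder.finish_job(): hands the job in, once; it reports no verdict.
The state is a dict: "clock": time; "q": joint angles; "qd": joint speeds; "effort": joint torques, N m; "tool_pos": TCP position; "orientation": TCP orientation; "ft_force": force on the tool from outside, world axes, zero at the start; "ft_torque": the same for the moment, N m; "opening": opening from 0.0 (shut) to 1.0 (fully open).
Only numpy, scipy, OpenCV 4.12 (cv2) and the standard library are available. Lean on these libraries where they do the work, as an engineer would, in place of code of your own. Each camera call takes 0.05 s, during which the arm holds its last target. There are 200 camera calls.

## Working session

There is one attempt and no reset: what is moved stays moved. The work goes in short steps, Python scripts to look and compute and a tool call to move; the robot and the scene stay as the last step left them, time stands still between calls to the robot, and variables do not carry over. Pictures are saved under pics/ and viewed, about 8 in all and at most 12, crops included, and the job is handed in when it is done.

Besides the shell and the picture viewer there is one more tool, called after "Request:" as name(argument=value, ...) on one line, values as JSON. arm_command: Moves the arm, as the interface text tells. Its arguments: {"type":"object","properties":{"motion":{"type":"array","items":{"type":"object","properties":{"dx":{"type":"number"},"dy":{"type":"number"},"dz":{"type":"number"},"wx":{"type":"number"},"wy":{"type":"number"},"wz":{"type":"number"}}}},"jaw":{"type":"number"},"newtons":{"type":"number"}},"required":["motion"]}

```bash
mkdir -p pics
cat > h.py <<'E'
import numpy as np, cv2
from scipy.spatial.transform import Rotation as R
from station import get_state, imaging, workorder
def rot(a):
    a=np.array(a,float)
    return a if a.shape==(3,3) else R.from_quat(a,scalar_first=True).as_matrix()
def cast(f,uv,z):
    d=rot(f["attitude"])@np.linalg.inv(f["camera_matrix"])@np.array([uv[0],uv[1],1.])
    e=np.array(f["eye"]); return e+d*(z-e[2])/d[2]
def proj(f,p):
    c=rot(f["attitude"]).T@(np.array(p)-np.array(f["eye"])); c=np.array(f["camera_matrix"])@c
    return c[:2]/c[2]
E
python3 - <<'E'
from h import *
s=get_state(); print(s)
for n in("top","side"):
    f=imaging.grab_frame(n); cv2.imwrite(f"pics/{n}0.png",f["pixels"]); print(n,f["camera_matrix"],f["eye"],f["attitude"])
E
```

```text
{'clock': 0.0, 'q': array([-1.33346936,  0.42668158,  0.0738572 ,  1.60661777, -0.03407962,
        1.11081074, -0.06709874]), 'qd': array([ 9.82931995e-04, -6.42618546e-05, -6.24542200e-05, -1.49782883e-03,
       -1.33520660e-03,  7.94033156e-04, -7.17787869e-04]), 'effort': array([-7.35176563e-04, -9.49814844e+01,  3.76040921e+00, -4.63528347e+01,
        1.91491842e-02,  9.97954456e-03, -4.89742843e-05]), 'tool_pos': array([0.25453249, 0.62474895, 0.24963967]), 'orientation': array([-0.58650757,  0.58706671,  0.39421787, -0.39490989]), 'ft_force': array([ 0.21733189,  0.26031147, -0.18716207]), 'ft_torque': array([ 0.06315756, -0.04399241,  0.01072623]), 'opening': 0.9993842610300936}
top [[433.27385493   0.         320.67941929]
 [  0.         433.27385493 235.17210705]
 [  0.           0.           1.        ]] [ 0.43287976 -0.06845673  1.26338224] [-0.01651476  0.71176928 -0.70133336  0.03526024]
side [[459.92934846   0.         322.85759738]
 [  0.         459.92934846 237.34076596]
 [  0.           0.           1.        ]] [ 0.22058139 -1.09218935  1.0126089 ] [-0.4111705   0.90086334 -0.12762882  0.05563226]
```

View pics/top0.png

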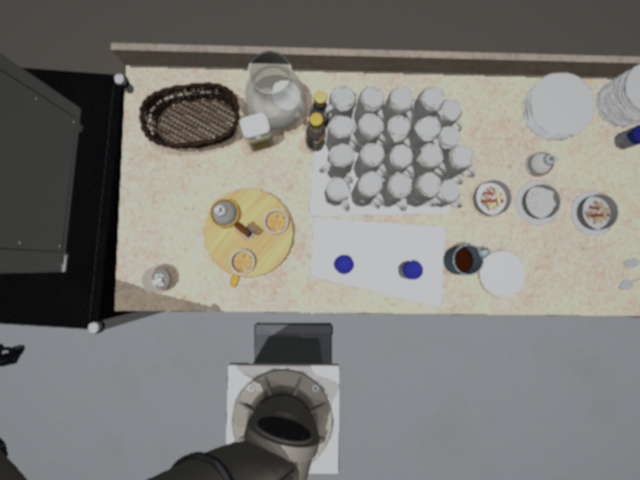

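View pics/side0.png

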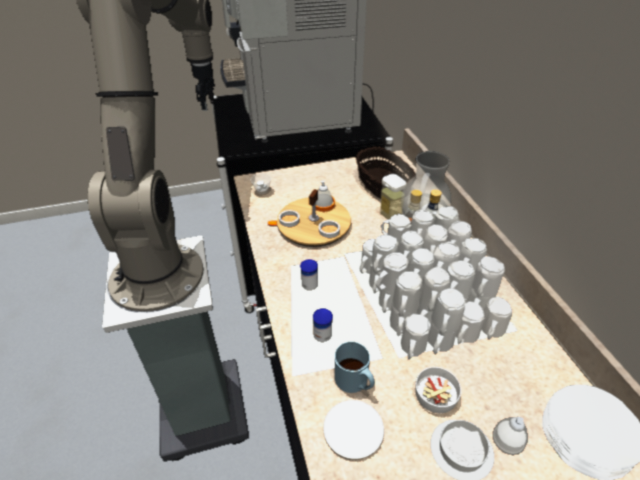

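The top view shows the tray centred near (248,232), with the dispenser at (225,211), empty rings at (277,222) and (243,262), and the pointer at (236,281). The lids are at (344,264) and (413,270), and the mug is at (465,259). The side view agrees.

Run:
```python
from h import *
for n in("top","side"):
    f=imaging.grab_frame(n); im=f["pixels"]; hsv=cv2.cvtColor(im,cv2.COLOR_BGR2HSV)
    def blobs(lo,hi,mn,z,lab):
        m=cv2.inRange(hsv,lo,hi); k,_,st,c=cv2.connectedComponentsWithStats(m)
        for i in range(1,k):
            if st[i,4]>=mn: print(n,lab,st[i],c[i].round(1),cast(f,c[i],z)[:2].round(4))
    blobs((112,150,60),(130,255,255),30,.082 if n=="top" else .078,"lid")
    blobs((8,200,180),(20,255,255),15,.011,"orange")
    blobs((12,70,120),(24,180,255),300,.026,"wood")
f=imaging.grab_frame("top");a=cv2.resize(f["pixels"][180:300,190:350],None,fx=5,fy=5,interpolation=cv2.INTER_CUBIC)
cv2.imwrite("pics/c1.png",a)
```

```text
top lid [632 127   8  16 104] [635.9 134.4] [ 0.8209 -0.9905]
top lid [336 256  16  16 204] [343.5 263.8] [ 0.4426 -0.1625]
top lid [404 262  17  16 226] [412.  269.4] [ 0.4298 -0.3502]
top wood [ 204  189   90   98 2965] [246.1 234.1] [0.5236 0.1121]
top wood [266 212  20  20 305] [275.7 221.1] [0.5624 0.0288]
top wood [233 252  19  20 310] [242.  261.4] [0.4458 0.1215]
side lid [301 260  16  15 184] [308.7 266.6] [ 0.4383 -0.1689]
side lid [314 309  18  18 267] [322.4 317.4] [ 0.4249 -0.3593]
side orange [269 221   8   4  28] [272.6 222.7] [0.389  0.1404]
side wood [ 267  189   85   55 1905] [313.8 221.7] [0.5221 0.0882]
```

View pics/c1.png

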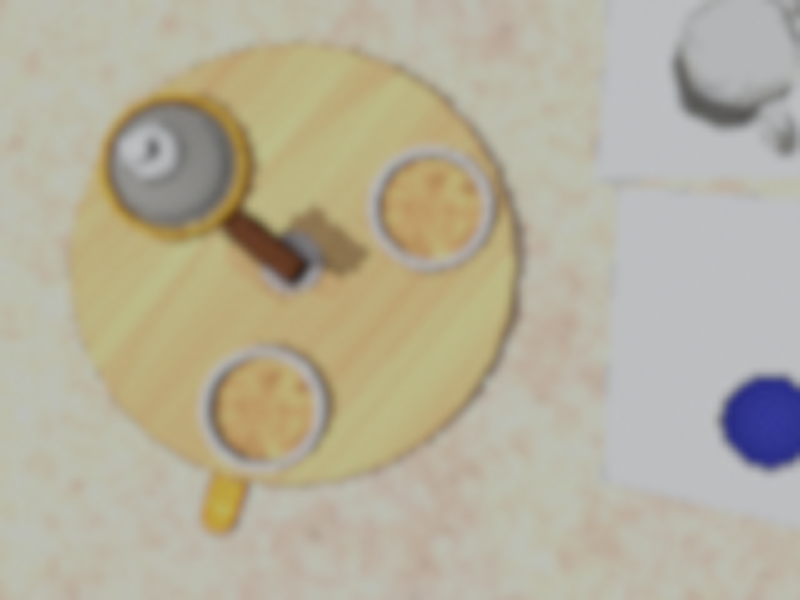

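```bash
cat >> h.py <<'E'
def plan(p,yaw=None,s=None):
    """shift (cm) and turn to TCP p, tool down, tool-x along world yaw (mod pi)"""
    s=s or get_state(); T=rot(s["orientation"]); d=T.T@(np.array(p)-s["tool_pos"])*100
    cur=np.arctan2(T[1,0],T[0,0])
    if yaw is None: yaw=cur
    yaw=cur+(yaw-cur+np.pi/2)%np.pi-np.pi/2
    x=np.array([np.cos(yaw),np.sin(yaw),0]);z=np.array([0,0,-1.]);G=np.c_[x,np.cross(z,x),z]
    w=R.from_matrix(T.T@G).as_rotvec()
    print("cur yaw",cur.round(3),"d",d.round(2),"w",w.round(3),"pos",s["tool_pos"].round(4))
E
python3 - <<'E'
from h import *
f=imaging.grab_frame("top"); U=lambda x,y:((x+.5)/5-.5+190,(y+.5)/5-.5+180)
A=cast(f,U(433,208),.044)[:2];B=cast(f,U(265,408),.044)[:2];C=cast(f,U(294,264),.026)[:2]
D=cast(f,U(174,165),.026)[:2]; P=cast(f,U(224,512),.011)[:2]; P2=cast(f,U(219,531),.011)[:2]
m=(A+B)/2;t=(B-A);n=np.array([-t[1],t[0]])/np.linalg.norm(t);c2=m+n*.0425*np.sign(n@(C-m))
print("A",A,"B",B,"dist",np.linalg.norm(t),"C",C,"C2",c2)
ang=lambda v:np.degrees(np.arctan2(v[1],v[0]))
for c in(C,c2): print([ang(q-c).round(1) for q in(A,B,D,P,P2)],[np.linalg.norm(q-c).round(4) for q in(A,B,D,P,P2)])
print(rot(get_state()["orientation"]).round(3))
plan([.45,.25,.25],1.2); plan([.44,-.1665,.25],1.2)
E
```

```text
A [0.56015275 0.0258887 ] B [0.44617529 0.11723609] dist 0.14606576038276484 C [0.52860717 0.10570998] C2 [0.5297429  0.10472583]
[np.float64(-68.4), np.float64(172.0), np.float64(51.4), np.float64(164.9), np.float64(165.0)] [np.float64(0.0858), np.float64(0.0832), np.float64(0.0893), np.float64(0.1469), np.float64(0.158)]
[np.float64(-68.9), np.float64(171.5), np.float64(52.4), np.float64(164.6), np.float64(164.8)] [np.float64(0.0845), np.float64(0.0845), np.float64(0.0893), np.float64(0.1482), np.float64(0.1594)]
[[ 0.377 -0.    -0.926]
 [ 0.926 -0.     0.377]
 [-0.    -1.    -0.   ]]
cur yaw 1.184 d [-2.736e+01  2.000e-02 -3.225e+01] w [-1.571 -0.012 -0.013] pos [0.2546 0.625  0.2501]
cur yaw 1.184 d [-6.630e+01  4.000e-02 -4.703e+01] w [-1.571 -0.012 -0.013] pos [0.2546 0.625  0.2501]
```

```bash
python3 - <<'E'
t=open("h.py").read()
t=t.replace('z=np.array([0,0,-1.]);G=np.c_[x,np.cross(z,x),z]','y=np.array([0,0,-1.]);G=np.c_[x,y,np.cross(x,y)]')
open("h.py","w").write(t)
E
python3 - <<'E'
from h import *
plan([.46,.30,.25],1.0)
E
```

```text
cur yaw 1.184 d [-2.235e+01  2.000e-02 -3.128e+01] w [ 0.     0.184 -0.   ] pos [0.2546 0.625  0.2501]
```

Request:
arm_command(motion=[{"dx": -2.2, "dz": -3.1, "wy": 0.02}, {"dx": -4.5, "dz": -6.2, "wy": 0.04}, {"dx": -6.7, "dz": -9.4, "wy": 0.06}, {"dx": -9, "dz": -12.5, "wy": 0.08}, {"dx": -11.2, "dz": -15.6, "wy": 0.1}, {"dx": -13.4, "dz": -18.7, "wy": 0.12}, {"dx": -15.7, "dz": -21.9, "wy": 0.14}, {"dx": -18, "dz": -25, "wy": 0.16}, {"dx": -20.2, "dz": -28.2, "wy": 0.18}, {"dx": -22.4, "dz": -31.3, "wy": 0.18}], jaw=1, newtons=40)

```text
schema error: expected keys dx, dy, dz, wx, wy, wz
```

Run:
```python
from h import *
s=get_state();print(s["q"].round(2)); plan([.44,-.165,.2],.6)
```

```text
[-1.33  0.43  0.07  1.61 -0.03  1.11 -0.07]
cur yaw 1.184 d [-66.16   5.04 -46.97] w [ 0.     0.584 -0.   ] pos [0.2546 0.625  0.2501]
```

Request:
arm_command(motion=[{"dx": -2.2, "dy": 0, "dz": -3.1, "wx": 0, "wy": 0.02, "wz": 0}, {"dx": -4.5, "dy": 0, "dz": -6.2, "wx": 0, "wy": 0.04, "wz": 0}, {"dx": -6.7, "dy": 0, "dz": -9.4, "wx": 0, "wy": 0.06, "wz": 0}, {"dx": -9, "dy": 0, "dz": -12.5, "wx": 0, "wy": 0.08, "wz": 0}, {"dx": -11.2, "dy": 0, "dz": -15.6, "wx": 0, "wy": 0.1, "wz": 0}, {"dx": -13.4, "dy": 0, "dz": -18.7, "wx": 0, "wy": 0.12, "wz": 0}, {"dx": -15.7, "dy": 0, "dz": -21.9, "wx": 0, "wy": 0.14, "wz": 0}, {"dx": -18, "dy": 0, "dz": -25, "wx": 0, "wy": 0.16, "wz": 0}, {"dx": -20.2, "dy": 0, "dz": -28.2, "wx": 0, "wy": 0.18, "wz": 0}, {"dx": -22.4, "dy": 0, "dz": -31.3, "wx": 0, "wy": 0.18, "wz": 0}], jaw=1, newtons=40)

```text
clock: 1.13
tool_pos: [0.4607, 0.2977, 0.2505]
orientation: [-0.62, 0.62, 0.34, -0.34]
ft_force: [1.6, 1.1, 0.4]
opening: 1.005
```

Run:
```python
from h import *
s=get_state();print(s["q"].round(2)); plan([.44,-.05,.22],.6)
```

```text
[-0.91  0.22  0.26  1.9  -0.07  1.03  0.38]
cur yaw 1.003 d [-30.42   3.04 -16.96] w [0.    0.403 0.   ] pos [0.4607 0.2977 0.2505]
```

Request:
arm_command(motion=[{"dx": -3, "dy": 0.3, "dz": -1.7, "wx": 0, "wy": 0.04, "wz": 0}, {"dx": -6, "dy": 0.6, "dz": -3.4, "wx": 0, "wy": 0.08, "wz": 0}, {"dx": -9, "dy": 0.9, "dz": -5.1, "wx": 0, "wy": 0.12, "wz": 0}, {"dx": -12, "dy": 1.2, "dz": -6.8, "wx": 0, "wy": 0.16, "wz": 0}, {"dx": -15, "dy": 1.5, "dz": -8.5, "wx": 0, "wy": 0.2, "wz": 0}, {"dx": -18, "dy": 1.8, "dz": -10.2, "wx": 0, "wy": 0.24, "wz": 0}, {"dx": -21, "dy": 2.1, "dz": -11.9, "wx": 0, "wy": 0.28, "wz": 0}, {"dx": -24, "dy": 2.4, "dz": -13.6, "wx": 0, "wy": 0.32, "wz": 0}, {"dx": -27, "dy": 2.7, "dz": -15.3, "wx": 0, "wy": 0.36, "wz": 0}, {"dx": -30.4, "dy": 3, "dz": -17, "wx": 0, "wy": 0.4, "wz": 0}])

```text
clock: 1.97
tool_pos: [0.4403, -0.0513, 0.2206]
orientation: [0.675, -0.675, -0.21, 0.209]
ft_force: [1.1, 0.9, -0.2]
opening: 0.999
```

Run:
```python
from h import *
s=get_state();print(s["q"].round(2)); plan([.4405,-.165,.13],.6)
```

```text
[-0.55  0.07  0.55  2.16 -0.04  0.92  0.63]
cur yaw 0.601 d [-6.43  9.05 -9.39] w [0.    0.001 0.001] pos [ 0.4403 -0.0513  0.2206]
```

Request:
arm_command(motion=[{"dx": -0.8, "dy": 1, "dz": -1.2, "wx": 0, "wy": 0, "wz": 0}, {"dx": -1.6, "dy": 2, "dz": -2.4, "wx": 0, "wy": 0, "wz": 0}, {"dx": -2.4, "dy": 3, "dz": -3.6, "wx": 0, "wy": 0, "wz": 0}, {"dx": -3.2, "dy": 4, "dz": -4.8, "wx": 0, "wy": 0, "wz": 0}, {"dx": -4, "dy": 5, "dz": -6, "wx": 0, "wy": 0, "wz": 0}, {"dx": -4.8, "dy": 6, "dz": -7.2, "wx": 0, "wy": 0, "wz": 0}, {"dx": -5.6, "dy": 7, "dz": -8.4, "wx": 0, "wy": 0, "wz": 0}, {"dx": -6.4, "dy": 8, "dz": -9.4, "wx": 0, "wy": 0, "wz": 0}, {"dx": -6.4, "dy": 9, "dz": -9.4, "wx": 0, "wy": 0, "wz": 0}, {"dx": -6.4, "dy": 9, "dz": -9.4, "wx": 0, "wy": 0, "wz": 0}])

```text
clock: 2.8
tool_pos: [0.4399, -0.165, 0.1291]
orientation: [0.676, -0.675, -0.209, 0.209]
ft_force: [0.2, 0.9, -0.4]
opening: 1.001
```

Run:
```python
from h import *
s=get_state();print(s["q"].round(2)); plan([.4405,-.165,.047],.6)
f=imaging.grab_frame("side")
for p in ([.4405,-.165,.082],[.4405,-.165,0],s["tool_pos"]): print(proj(f,p).round(1))
a=cv2.resize(f["pixels"][190:310,230:390],None,fx=4,fy=4,interpolation=cv2.INTER_CUBIC);cv2.imwrite("pics/s1.png",a)
```

```text
[-0.28  0.29  0.59  2.19 -0.24  0.72  1.07]
cur yaw 0.6 d [ 0.05  8.21 -0.04] w [-0.001  0.    -0.001] pos [ 0.4399 -0.165   0.1291]
[309.1 264.6]
[309.7 284.1]
[308.5 252.6]
```

View pics/s1.png

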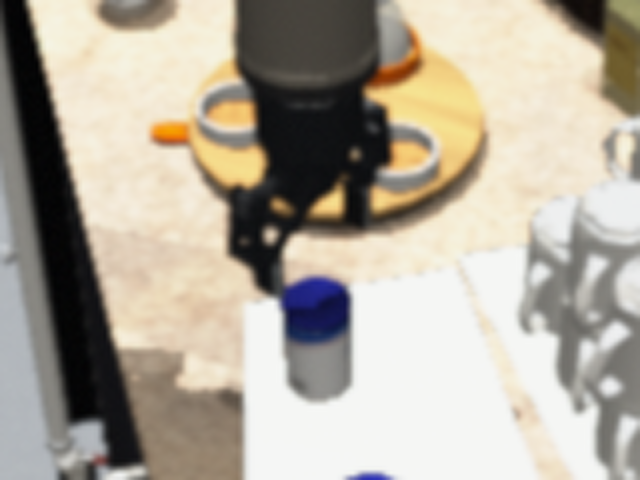

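The side view shows the open gripper above tin 1. The lid is at crop (318,295), i.e. px (309.5,263.7), which matches the estimate to about 1 px.

Request:
arm_command(motion=[{"dx": 0, "dy": 1, "dz": 0, "wx": 0, "wy": 0, "wz": 0}, {"dx": 0, "dy": 2, "dz": 0, "wx": 0, "wy": 0, "wz": 0}, {"dx": 0, "dy": 3, "dz": 0, "wx": 0, "wy": 0, "wz": 0}, {"dx": 0, "dy": 4, "dz": 0, "wx": 0, "wy": 0, "wz": 0}, {"dx": 0, "dy": 5, "dz": 0, "wx": 0, "wy": 0, "wz": 0}, {"dx": 0, "dy": 6, "dz": 0, "wx": 0, "wy": 0, "wz": 0}, {"dx": 0, "dy": 7, "dz": 0, "wx": 0, "wy": 0, "wz": 0}, {"dx": 0, "dy": 7.7, "dz": 0, "wx": 0, "wy": 0, "wz": 0}, {"dx": 0, "dy": 8.2, "dz": 0, "wx": 0, "wy": 0, "wz": 0}, {"dx": 0, "dy": 8.2, "dz": 0, "wx": 0, "wy": 0, "wz": 0}])

```text
clock: 3.68
tool_pos: [0.4397, -0.1646, 0.0469]
orientation: [0.676, -0.675, -0.209, 0.21]
ft_force: [-0.2, 0.8, -0.3]
opening: 1.003
```

Request:
arm_command(motion=[{"dx": 0, "dy": 0, "dz": 0, "wx": 0, "wy": 0, "wz": 0}, {"dx": 0, "dy": 0, "dz": 0, "wx": 0, "wy": 0, "wz": 0}, {"dx": 0, "dy": 0, "dz": 0, "wx": 0, "wy": 0, "wz": 0}, {"dx": 0, "dy": 0, "dz": 0, "wx": 0, "wy": 0, "wz": 0}, {"dx": 0, "dy": 0, "dz": 0, "wx": 0, "wy": 0, "wz": 0}, {"dx": 0, "dy": 0, "dz": 0, "wx": 0, "wy": 0, "wz": 0}, {"dx": 0, "dy": 0, "dz": 0, "wx": 0, "wy": 0, "wz": 0}, {"dx": 0, "dy": 0, "dz": 0, "wx": 0, "wy": 0, "wz": 0}, {"dx": 0, "dy": 0, "dz": 0, "wx": 0, "wy": 0, "wz": 0}, {"dx": 0, "dy": 0, "dz": 0, "wx": 0, "wy": 0, "wz": 0}], jaw=-1, newtons=20)

```text
clock: 4.52
tool_pos: [0.4401, -0.1646, 0.0473]
orientation: [0.676, -0.675, -0.209, 0.209]
ft_force: [-0.6, 0.9, 7.1]
opening: 0.608
```

Request:
arm_command(motion=[{"dx": 0, "dy": 0, "dz": 0, "wx": 0, "wy": 0, "wz": 0}, {"dx": 0, "dy": 0, "dz": 0, "wx": 0, "wy": 0, "wz": 0}, {"dx": 0, "dy": 0, "dz": 0, "wx": 0, "wy": 0, "wz": 0}, {"dx": 0, "dy": 0, "dz": 0, "wx": 0, "wy": 0.1, "wz": 0}, {"dx": 0, "dy": 0, "dz": 0, "wx": 0, "wy": 0.22, "wz": 0}, {"dx": 0, "dy": 0, "dz": 0, "wx": 0, "wy": 0.34, "wz": 0}, {"dx": 0, "dy": 0, "dz": 0, "wx": 0, "wy": 0.46, "wz": 0}, {"dx": 0, "dy": 0, "dz": 0, "wx": 0, "wy": 0.58, "wz": 0}, {"dx": 0, "dy": 0, "dz": 0, "wx": 0, "wy": 0.7, "wz": 0}, {"dx": 0, "dy": 0, "dz": 0, "wx": 0, "wy": 0.82, "wz": 0}], jaw=0.7)

```text
clock: 5.35
tool_pos: [0.4401, -0.1645, 0.0473]
orientation: [0.703, -0.702, 0.08, -0.079]
ft_force: [-0.0, 0.5, -0.5]
opening: 0.852
```

Request:
arm_command(motion=[{"dx": 0, "dy": 0, "dz": 0, "wx": 0, "wy": 0.12, "wz": 0}, {"dx": 0, "dy": 0, "dz": 0, "wx": 0, "wy": 0.24, "wz": 0}, {"dx": 0, "dy": 0, "dz": 0, "wx": 0, "wy": 0.36, "wz": 0}, {"dx": 0, "dy": 0, "dz": 0, "wx": 0, "wy": 0.48, "wz": 0}, {"dx": 0, "dy": 0, "dz": 0, "wx": 0, "wy": 0.6, "wz": 0}, {"dx": 0, "dy": 0, "dz": 0, "wx": 0, "wy": 0.72, "wz": 0}, {"dx": 0, "dy": 0, "dz": 0, "wx": 0, "wy": 0.75, "wz": 0}, {"dx": 0, "dy": 0, "dz": 0, "wx": 0, "wy": 0.75, "wz": 0}, {"dx": 0, "dy": 0, "dz": 0, "wx": 0, "wy": 0.75, "wz": 0}, {"dx": 0, "dy": 0, "dz": 0, "wx": 0, "wy": 0.75, "wz": 0}])

```text
clock: 6.18
tool_pos: [0.4401, -0.1645, 0.0473]
orientation: [0.625, -0.625, 0.331, -0.33]
ft_force: [-0.0, -0.3, -0.4]
opening: 0.853
```

Request:
arm_command(motion=[{"dx": 0, "dy": 0, "dz": 0, "wx": 0, "wy": 0, "wz": 0}, {"dx": 0, "dy": 0, "dz": 0, "wx": 0, "wy": 0, "wz": 0}, {"dx": 0, "dy": 0, "dz": 0, "wx": 0, "wy": 0, "wz": 0}, {"dx": 0, "dy": 0, "dz": 0, "wx": 0, "wy": 0, "wz": 0}, {"dx": 0, "dy": 0, "dz": 0, "wx": 0, "wy": 0, "wz": 0}, {"dx": 0, "dy": 0, "dz": 0, "wx": 0, "wy": 0, "wz": 0}, {"dx": 0, "dy": 0, "dz": 0, "wx": 0, "wy": 0, "wz": 0}, {"dx": 0, "dy": 0, "dz": 0, "wx": 0, "wy": 0, "wz": 0}, {"dx": 0, "dy": 0, "dz": 0, "wx": 0, "wy": 0, "wz": 0}, {"dx": 0, "dy": 0, "dz": 0, "wx": 0, "wy": 0, "wz": 0}], jaw=-1, newtons=40)

```text
clock: 7.02
tool_pos: [0.4404, -0.1648, 0.0477]
orientation: [0.626, -0.625, 0.33, -0.33]
ft_force: [-1.1, -1.0, 6.7]
opening: 0.603
```

Run:
```python
from h import *
s=get_state();print(s["q"].round(2)); plan([.50,-.05,.16],.2)
f=imaging.grab_frame("side");hsv=cv2.cvtColor(f["pixels"],cv2.COLOR_BGR2HSV)
k,_,st,c=cv2.connectedComponentsWithStats(cv2.inRange(hsv,(112,150,60),(130,255,255)))
for i in range(1,k):
    if st[i,4]>30: print(st[i],c[i])
```

```text
[-0.48  0.59  0.89  2.25 -0.79  0.65  0.02]
cur yaw -0.972 d [ -6.13 -11.23  11.4 ] w [-1.000e-03 -1.172e+00 -0.000e+00] pos [ 0.4404 -0.1648  0.0477]
[301 268  12   7  48] [306.33333333 271.41666667]
[314 309  18  18 266] [322.40977444 317.40225564]
```

Request:
arm_command(motion=[{"dx": 0, "dy": -1, "dz": 0, "wx": 0, "wy": 0, "wz": 0}, {"dx": 0, "dy": -3, "dz": 0, "wx": 0, "wy": -0.08, "wz": 0}, {"dx": -0.5, "dy": -5, "dz": 1, "wx": 0, "wy": -0.16, "wz": 0}, {"dx": -1.2, "dy": -7, "dz": 2.3, "wx": 0, "wy": -0.26, "wz": 0}, {"dx": -2, "dy": -9, "dz": 3.8, "wx": 0, "wy": -0.36, "wz": 0}, {"dx": -2.9, "dy": -10.5, "dz": 5.4, "wx": 0, "wy": -0.46, "wz": 0}, {"dx": -3.8, "dy": -11.2, "dz": 7, "wx": 0, "wy": -0.56, "wz": 0}, {"dx": -4.6, "dy": -11.2, "dz": 8.6, "wx": 0, "wy": -0.66, "wz": 0}, {"dx": -5.4, "dy": -11.2, "dz": 10.1, "wx": 0, "wy": -0.76, "wz": 0}, {"dx": -6.1, "dy": -11.2, "dz": 11.4, "wx": 0, "wy": -0.86, "wz": 0}])

```text
clock: 7.9
tool_pos: [0.5006, -0.0489, 0.16]
orientation: [0.707, -0.706, 0.037, -0.037]
ft_force: [0.3, -0.2, -2.2]
opening: 0.6
```

Run:
```python
from h import *
s=get_state();print(s["q"].round(2)); plan([.56,.026,.125],.4)
```

```text
[-0.77  0.37  0.91  2.11 -0.4   0.84  0.27]
cur yaw -0.105 d [5.12 3.51 8.07] w [-0.001 -0.505  0.001] pos [ 0.5006 -0.0489  0.16  ]
```

Request:
arm_command(motion=[{"dx": 0.6, "dy": 0.3, "dz": 1, "wx": 0, "wy": -0.06, "wz": 0}, {"dx": 1.3, "dy": 0.7, "dz": 2, "wx": 0, "wy": -0.12, "wz": 0}, {"dx": 2, "dy": 1.2, "dz": 3.1, "wx": 0, "wy": -0.18, "wz": 0}, {"dx": 2.7, "dy": 1.7, "dz": 4.2, "wx": 0, "wy": -0.24, "wz": 0}, {"dx": 3.4, "dy": 2.2, "dz": 5.3, "wx": 0, "wy": -0.3, "wz": 0}, {"dx": 4, "dy": 2.6, "dz": 6.3, "wx": 0, "wy": -0.36, "wz": 0}, {"dx": 4.6, "dy": 3, "dz": 7.2, "wx": 0, "wy": -0.42, "wz": 0}, {"dx": 5.1, "dy": 3.5, "dz": 8.1, "wx": 0, "wy": -0.5, "wz": 0}, {"dx": 5.1, "dy": 3.5, "dz": 8.1, "wx": 0, "wy": -0.5, "wz": 0}, {"dx": 5.1, "dy": 3.5, "dz": 8.1, "wx": 0, "wy": -0.5, "wz": 0}])

```text
clock: 8.73
tool_pos: [0.5595, 0.026, 0.1249]
orientation: [0.694, -0.693, -0.138, 0.138]
ft_force: [-0.9, 0.1, -0.5]
opening: 0.599
```

Run:
```python
from h import *
s=get_state();print(s["q"].round(2)); plan([.56,.026,.078],.4)
f=imaging.grab_frame("side")
im=f["pixels"].copy(); 
a=cv2.resize(im[170:260,260:370],None,fx=7,fy=7,interpolation=cv2.INTER_CUBIC)
def dots(c,r,z,col):
    for t in np.linspace(0,2*np.pi,24,endpoint=False):
        u=proj(f,[c[0]+r*np.cos(t),c[1]+r*np.sin(t),z]); cv2.circle(a,(int((u[0]-260+.5)*7),int((u[1]-170+.5)*7)),2,col,-1)
x,y,z=s["tool_pos"]
dots((.56,.026),.0345,.044,(0,0,255));dots((.446,.117),.0345,.044,(0,0,255));dots((x,y),.026,z-.0477,(0,255,0));dots((.529,.105),.128,.026,(255,0,0))
cv2.imwrite("pics/s2.png",a)
```

```text
[-0.7   0.47  0.69  2.01 -0.42  0.8   0.62]
cur yaw 0.393 d [ 0.05  4.69 -0.03] w [-0.001 -0.007  0.   ] pos [0.5595 0.026  0.1249]
```

View pics/s2.png

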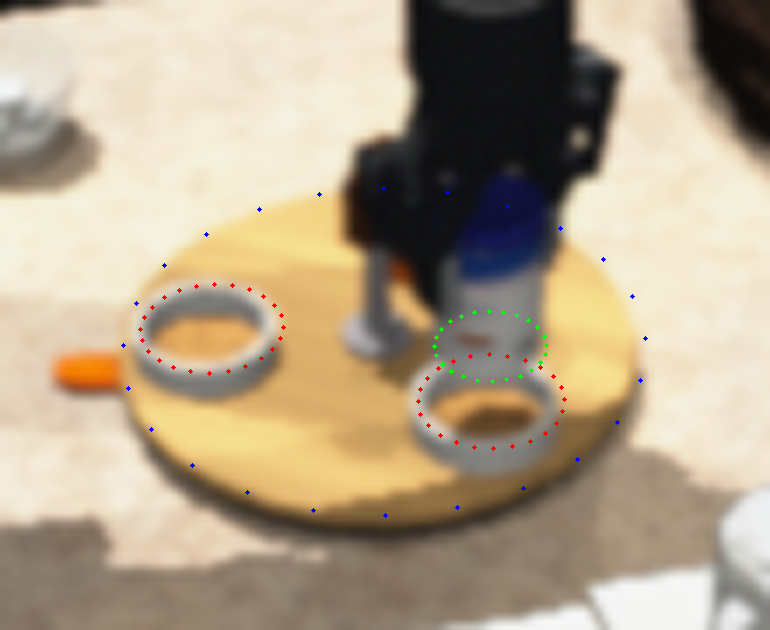

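The side crop shows ring A centred at crop x≈483, with the projected estimate at about 491 (red dots). Ring B is off by the same amount, while the tin's foot agrees with the gripper pose. I'll shift the pockets about 2 mm towards −x.

Request:
arm_command(motion=[{"dx": -0.14, "dy": 0.3, "dz": 0.06, "wx": 0, "wy": 0, "wz": 0}, {"dx": -0.14, "dy": 0.8, "dz": 0.06, "wx": 0, "wy": 0, "wz": 0}, {"dx": -0.14, "dy": 1.3, "dz": 0.06, "wx": 0, "wy": 0, "wz": 0}, {"dx": -0.14, "dy": 1.8, "dz": 0.06, "wx": 0, "wy": 0, "wz": 0}, {"dx": -0.14, "dy": 2.3, "dz": 0.06, "wx": 0, "wy": 0, "wz": 0}, {"dx": -0.14, "dy": 2.8, "dz": 0.06, "wx": 0, "wy": 0, "wz": 0}, {"dx": -0.14, "dy": 3.3, "dz": 0.06, "wx": 0, "wy": 0, "wz": 0}, {"dx": -0.14, "dy": 3.7, "dz": 0.06, "wx": 0, "wy": 0, "wz": 0}, {"dx": -0.14, "dy": 4, "dz": 0.06, "wx": 0, "wy": 0, "wz": 0}, {"dx": -0.14, "dy": 4, "dz": 0.06, "wx": 0, "wy": 0, "wz": 0}])

```text
clock: 9.62
tool_pos: [0.5576, 0.0256, 0.0845]
orientation: [0.694, -0.693, -0.138, 0.138]
ft_force: [-0.4, 0.1, -1.8]
opening: 0.602
```

Foot is about 7 mm inside the ring with no contact; I'll continue to the floor.

Request:
arm_command(motion=[{"dx": 0, "dy": 0.2, "dz": 0, "wx": 0, "wy": 0, "wz": 0}, {"dx": 0, "dy": 0.4, "dz": 0, "wx": 0, "wy": 0, "wz": 0}, {"dx": 0, "dy": 0.6, "dz": 0, "wx": 0, "wy": 0, "wz": 0}, {"dx": 0, "dy": 0.7, "dz": 0, "wx": 0, "wy": 0, "wz": 0}, {"dx": 0, "dy": 0.8, "dz": 0, "wx": 0, "wy": 0, "wz": 0}, {"dx": 0, "dy": 0.9, "dz": 0, "wx": 0, "wy": 0, "wz": 0}, {"dx": 0, "dy": 0.95, "dz": 0, "wx": 0, "wy": 0, "wz": 0}, {"dx": 0, "dy": 1, "dz": 0, "wx": 0, "wy": 0, "wz": 0}, {"dx": 0, "dy": 1, "dz": 0, "wx": 0, "wy": 0, "wz": 0}, {"dx": 0, "dy": 1, "dz": 0, "wx": 0, "wy": 0, "wz": 0}])

```text
clock: 10.45
tool_pos: [0.5576, 0.0255, 0.0745]
orientation: [0.694, -0.693, -0.138, 0.138]
ft_force: [-0.4, 0.1, -1.2]
opening: 0.603
```

Seated to within 1 mm. Release, then rise.

Request:
arm_command(motion=[{"dx": 0, "dy": 0.05, "dz": 0, "wx": 0, "wy": 0, "wz": 0}, {"dx": 0, "dy": 0.05, "dz": 0, "wx": 0, "wy": 0, "wz": 0}, {"dx": 0, "dy": 0.05, "dz": 0, "wx": 0, "wy": 0, "wz": 0}, {"dx": 0, "dy": 0.0, "dz": 0, "wx": 0, "wy": 0, "wz": 0}, {"dx": 0, "dy": -0.5, "dz": 0, "wx": 0, "wy": 0, "wz": 0}, {"dx": 0, "dy": -2, "dz": 0, "wx": 0, "wy": 0, "wz": 0}, {"dx": 0, "dy": -4.5, "dz": 0, "wx": 0, "wy": 0, "wz": 0}, {"dx": 0, "dy": -7.5, "dz": 0, "wx": 0, "wy": 0, "wz": 0}, {"dx": 0, "dy": -10, "dz": 0, "wx": 0, "wy": 0, "wz": 0}, {"dx": 0, "dy": -11, "dz": 0, "wx": 0, "wy": 0, "wz": 0}], jaw=0.7)

```text
clock: 11.28
tool_pos: [0.5588, 0.0251, 0.188]
orientation: [0.694, -0.693, -0.139, 0.136]
ft_force: [0.4, -0.1, -0.2]
opening: 0.849
```

Run:
```python
from h import *
s=get_state();print(s["q"].round(2)); plan([.4275,-.354,.16],.4)
```

```text
[-0.76  0.38  0.76  1.96 -0.33  0.92  0.56]
cur yaw 0.391 d [-26.61   2.69 -30.04] w [-0.001 -0.009  0.003] pos [0.5588 0.0251 0.188 ]
```

Request:
arm_command(motion=[{"dx": -2.4, "dy": 0, "dz": -2.7, "wx": 0, "wy": 0, "wz": 0}, {"dx": -5, "dy": 0, "dz": -5.6, "wx": 0, "wy": 0, "wz": 0}, {"dx": -7.7, "dy": 0, "dz": -8.6, "wx": 0, "wy": 0, "wz": 0}, {"dx": -10.4, "dy": 0, "dz": -11.7, "wx": 0, "wy": 0, "wz": 0}, {"dx": -13.1, "dy": 0, "dz": -14.8, "wx": 0, "wy": 0, "wz": 0}, {"dx": -15.8, "dy": 0, "dz": -17.9, "wx": 0, "wy": 0, "wz": 0}, {"dx": -18.5, "dy": 0, "dz": -20.9, "wx": 0, "wy": 0, "wz": 0}, {"dx": -21.2, "dy": 0.5, "dz": -23.9, "wx": 0, "wy": 0, "wz": 0}, {"dx": -23.9, "dy": 1, "dz": -27, "wx": 0, "wy": 0, "wz": 0}, {"dx": -26.6, "dy": 1.5, "dz": -30, "wx": 0, "wy": 0, "wz": 0}], jaw=1)

```text
clock: 12.12
tool_pos: [0.4265, -0.3553, 0.1718]
orientation: [0.694, -0.693, -0.139, 0.136]
ft_force: [0.9, -0.5, 0.2]
opening: 1.001
```

Run:
```python
from h import *
s=get_state();print(s["q"].round(2)); plan([.4275,-.355,.0475],.4)
f=imaging.grab_frame("side")
cv2.imwrite("pics/s3.png",cv2.resize(f["pixels"][170:370,220:420],None,fx=3,fy=3,interpolation=cv2.INTER_CUBIC))
print(proj(f,[.4275,-.355,.041]))
```

```text
[-0.05  0.41  0.8   1.99 -0.38  0.89  1.35]
cur yaw 0.392 d [ 0.05 12.43 -0.02] w [-0.001 -0.008  0.004] pos [ 0.4265 -0.3553  0.1718]
[322.9481473  324.98050468]
```

View pics/s3.png

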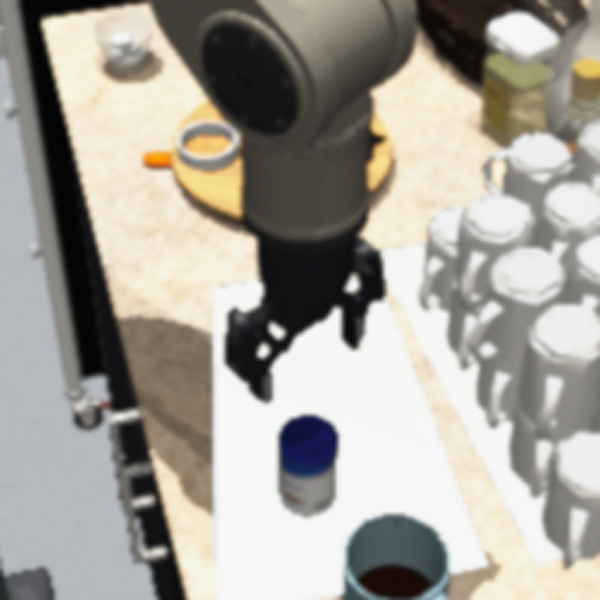

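The view shows tin 2 at crop (308,465), i.e. px (322.7,325), against a predicted (322.9,325.0). The gripper is right above it and the mug is clear.

Request:
arm_command(motion=[{"dx": 0, "dy": 1.5, "dz": 0, "wx": 0, "wy": 0, "wz": 0}, {"dx": 0, "dy": 3, "dz": 0, "wx": 0, "wy": 0, "wz": 0}, {"dx": 0, "dy": 4.5, "dz": 0, "wx": 0, "wy": 0, "wz": 0}, {"dx": 0, "dy": 6, "dz": 0, "wx": 0, "wy": 0, "wz": 0}, {"dx": 0, "dy": 7.5, "dz": 0, "wx": 0, "wy": 0, "wz": 0}, {"dx": 0, "dy": 9, "dz": 0, "wx": 0, "wy": 0, "wz": 0}, {"dx": 0, "dy": 10.4, "dz": 0, "wx": 0, "wy": 0, "wz": 0}, {"dx": 0, "dy": 11.6, "dz": 0, "wx": 0, "wy": 0, "wz": 0}, {"dx": 0, "dy": 12.4, "dz": 0, "wx": 0, "wy": 0, "wz": 0}, {"dx": 0, "dy": 12.4, "dz": 0, "wx": 0, "wy": 0, "wz": 0}])

```text
clock: 13.0
tool_pos: [0.4215, -0.3628, 0.0464]
orientation: [-0.694, 0.694, 0.135, -0.135]
ft_force: [-0.6, -0.1, 0.5]
opening: 1.0
```

Request:
arm_command(motion=[{"dx": 0, "dy": 0, "dz": 0, "wx": 0, "wy": 0, "wz": 0}, {"dx": 0, "dy": 0, "dz": 0, "wx": 0, "wy": 0, "wz": 0}, {"dx": 0, "dy": 0, "dz": 0, "wx": 0, "wy": 0, "wz": 0}, {"dx": 0, "dy": 0, "dz": 0, "wx": 0, "wy": 0, "wz": 0}, {"dx": 0, "dy": 0, "dz": 0, "wx": 0, "wy": 0, "wz": 0}, {"dx": 0, "dy": 0, "dz": 0, "wx": 0, "wy": 0, "wz": 0}, {"dx": 0, "dy": 0, "dz": 0, "wx": 0, "wy": 0, "wz": 0}, {"dx": 0, "dy": 0, "dz": 0, "wx": 0, "wy": 0, "wz": 0}, {"dx": 0, "dy": 0, "dz": 0, "wx": 0, "wy": 0, "wz": 0}, {"dx": 0, "dy": 0, "dz": 0, "wx": 0, "wy": 0, "wz": 0}], jaw=-1, newtons=20)

```text
clock: 13.83
tool_pos: [0.4226, -0.363, 0.0471]
orientation: [-0.693, 0.695, 0.136, -0.134]
ft_force: [4.0, 1.0, 6.7]
opening: 0.626
```

Request:
arm_command(motion=[{"dx": 0, "dy": 0, "dz": 0, "wx": 0, "wy": 0, "wz": 0}, {"dx": 0, "dy": 0, "dz": 0, "wx": 0, "wy": 0, "wz": 0}, {"dx": 0, "dy": 0, "dz": 0, "wx": 0, "wy": 0, "wz": 0}, {"dx": 0, "dy": 0, "dz": 0, "wx": 0, "wy": 0.1, "wz": 0}, {"dx": 0, "dy": 0, "dz": 0, "wx": 0, "wy": 0.22, "wz": 0}, {"dx": 0, "dy": 0, "dz": 0, "wx": 0, "wy": 0.34, "wz": 0}, {"dx": 0, "dy": 0, "dz": 0, "wx": 0, "wy": 0.46, "wz": 0}, {"dx": 0, "dy": 0, "dz": 0, "wx": 0, "wy": 0.58, "wz": 0}, {"dx": 0, "dy": 0, "dz": 0, "wx": 0, "wy": 0.7, "wz": 0}, {"dx": 0, "dy": 0, "dz": 0, "wx": 0, "wy": 0.82, "wz": 0}], jaw=0.7)

```text
clock: 14.67
tool_pos: [0.4223, -0.3629, 0.0471]
orientation: [-0.69, 0.69, -0.154, 0.156]
ft_force: [-0.9, 0.7, 0.6]
opening: 0.846
```

Request:
arm_command(motion=[{"dx": 0, "dy": 0, "dz": 0, "wx": 0, "wy": 0.12, "wz": 0}, {"dx": 0, "dy": 0, "dz": 0, "wx": 0, "wy": 0.24, "wz": 0}, {"dx": 0, "dy": 0, "dz": 0, "wx": 0, "wy": 0.36, "wz": 0}, {"dx": 0, "dy": 0, "dz": 0, "wx": 0, "wy": 0.48, "wz": 0}, {"dx": 0, "dy": 0, "dz": 0, "wx": 0, "wy": 0.6, "wz": 0}, {"dx": 0, "dy": 0, "dz": 0, "wx": 0, "wy": 0.72, "wz": 0}, {"dx": 0, "dy": 0, "dz": 0, "wx": 0, "wy": 0.75, "wz": 0}, {"dx": 0, "dy": 0, "dz": 0, "wx": 0, "wy": 0.75, "wz": 0}, {"dx": 0, "dy": 0, "dz": 0, "wx": 0, "wy": 0.75, "wz": 0}, {"dx": 0, "dy": 0, "dz": 0, "wx": 0, "wy": 0.75, "wz": 0}])

```text
clock: 15.5
tool_pos: [0.4223, -0.3629, 0.0471]
orientation: [0.586, -0.585, 0.396, -0.397]
ft_force: [0.1, -0.4, -0.4]
opening: 0.851
```

Request:
arm_command(motion=[{"dx": 0, "dy": 0, "dz": 0, "wx": 0, "wy": 0, "wz": 0}, {"dx": 0, "dy": 0, "dz": 0, "wx": 0, "wy": 0, "wz": 0}, {"dx": 0, "dy": 0, "dz": 0, "wx": 0, "wy": 0, "wz": 0}, {"dx": 0, "dy": 0, "dz": 0, "wx": 0, "wy": 0, "wz": 0}, {"dx": 0, "dy": 0, "dz": 0, "wx": 0, "wy": 0, "wz": 0}, {"dx": 0, "dy": 0, "dz": 0, "wx": 0, "wy": 0, "wz": 0}, {"dx": 0, "dy": 0, "dz": 0, "wx": 0, "wy": 0, "wz": 0}, {"dx": 0, "dy": 0, "dz": 0, "wx": 0, "wy": 0, "wz": 0}, {"dx": 0, "dy": 0, "dz": 0, "wx": 0, "wy": 0, "wz": 0}, {"dx": 0, "dy": 0, "dz": 0, "wx": 0, "wy": 0, "wz": 0}], jaw=-1, newtons=40)

```text
clock: 16.33
tool_pos: [0.4222, -0.3625, 0.0475]
orientation: [0.586, -0.585, 0.396, -0.397]
ft_force: [-1.7, 4.3, 12.5]
opening: 0.601
```

Run:
```python
from h import *
s=get_state();print(s["q"].round(2)); plan([.4435,.0,.19],.6)
```

```text
[-0.13  0.79  1.01  2.06 -0.93  0.84  0.25]
cur yaw -1.19 d [-32.85 -14.24  15.49] w [-3.000e-03  1.352e+00 -1.000e-03] pos [ 0.4222 -0.3625  0.0475]
```

Run:
```python
from h import *
plan([.47,-.08,.19],-1.19)
f=imaging.grab_frame("side")
cv2.imwrite("pics/s4.png",cv2.resize(f["pixels"][170:370,220:420],None,fx=3,fy=3,interpolation=cv2.INTER_CUBIC))
```

```text
cur yaw -1.19 d [-24.44 -14.23  14.98] w [-0.002 -0.     0.001] pos [ 0.4222 -0.3625  0.0475]
```

View pics/s4.png

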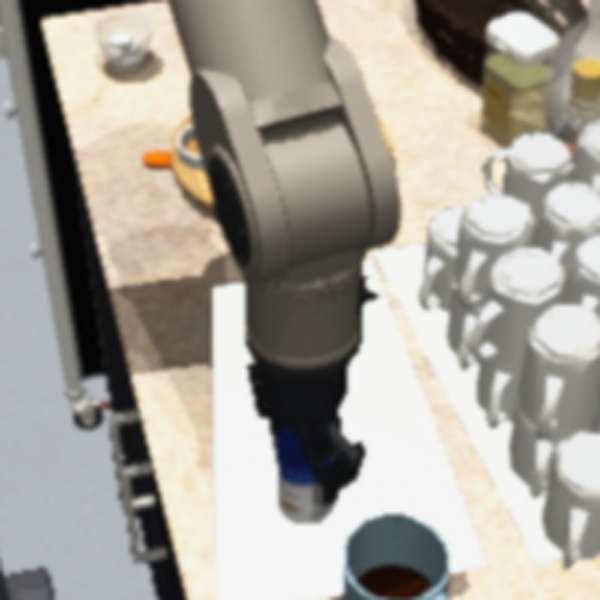

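Tin 2 is held upright at crop (302,475), clear of the mug.

Request:
arm_command(motion=[{"dx": 0, "dy": -1.5, "dz": 0, "wx": 0, "wy": 0, "wz": 0}, {"dx": 0, "dy": -4, "dz": 0, "wx": 0, "wy": 0, "wz": 0}, {"dx": -1, "dy": -7.5, "dz": 0.6, "wx": 0, "wy": 0, "wz": 0}, {"dx": -3.5, "dy": -10.5, "dz": 2.1, "wx": 0, "wy": 0, "wz": 0}, {"dx": -7, "dy": -12.5, "dz": 4.2, "wx": 0, "wy": 0, "wz": 0}, {"dx": -10.5, "dy": -14.2, "dz": 6.4, "wx": 0, "wy": 0, "wz": 0}, {"dx": -14, "dy": -14.2, "dz": 8.5, "wx": 0, "wy": 0, "wz": 0}, {"dx": -17.5, "dy": -14.2, "dz": 10.7, "wx": 0, "wy": 0, "wz": 0}, {"dx": -21, "dy": -14.2, "dz": 12.8, "wx": 0, "wy": 0, "wz": 0}, {"dx": -24.4, "dy": -14.2, "dz": 15, "wx": 0, "wy": 0, "wz": 0}])

```text
clock: 17.22
tool_pos: [0.468, -0.0891, 0.1897]
orientation: [0.587, -0.585, 0.396, -0.397]
ft_force: [1.5, -0.5, -3.5]
opening: 0.605
```

Run:
```python
from h import *
s=get_state();print(s["q"].round(2)); plan([.444,.117,.135],-1.19)
```

```text
[-0.99  0.49  1.35  2.15 -0.59  0.97 -0.49]
cur yaw -1.19 d [-20.02   5.49   5.42] w [-0.003  0.    -0.   ] pos [ 0.468  -0.0891  0.1897]
```

j3 is near its limit, so I'll turn the wrist back to a positive yaw on the way.

Request:
arm_command(motion=[{"dx": 0, "dy": 0, "dz": 0, "wx": 0, "wy": -0.08, "wz": 0}, {"dx": 0, "dy": 0, "dz": 0, "wx": 0, "wy": -0.18, "wz": 0}, {"dx": 0, "dy": 0, "dz": 0, "wx": 0, "wy": -0.28, "wz": 0}, {"dx": 0, "dy": 0, "dz": 0, "wx": 0, "wy": -0.38, "wz": 0}, {"dx": 0, "dy": 0, "dz": 0, "wx": 0, "wy": -0.48, "wz": 0}, {"dx": 0, "dy": 0, "dz": 0, "wx": 0, "wy": -0.58, "wz": 0}, {"dx": 0, "dy": 0, "dz": 0, "wx": 0, "wy": -0.68, "wz": 0}, {"dx": 0, "dy": 0, "dz": 0, "wx": 0, "wy": -0.78, "wz": 0}, {"dx": 0, "dy": 0, "dz": 0, "wx": 0, "wy": -0.88, "wz": 0}, {"dx": 0, "dy": 0, "dz": 0, "wx": 0, "wy": -0.95, "wz": 0}])

```text
clock: 18.05
tool_pos: [0.4678, -0.0891, 0.1898]
orientation: [0.703, -0.701, 0.081, -0.084]
ft_force: [0.6, 0.1, -2.3]
opening: 0.605
```

Run:
```python
from h import *
s=get_state();print(s["q"].round(2)); plan([.45,.06,.17],.6)
```

```text
[-0.87  0.3   1.1   2.15 -0.36  0.88  0.21]
cur yaw -0.234 d [-5.19  2.   14.09] w [-0.001 -0.834  0.004] pos [ 0.4678 -0.0891  0.1898]
```

Request:
arm_command(motion=[{"dx": -0.5, "dy": 0.2, "dz": 1.4, "wx": 0, "wy": -0.08, "wz": 0}, {"dx": -1, "dy": 0.4, "dz": 2.8, "wx": 0, "wy": -0.16, "wz": 0}, {"dx": -1.6, "dy": 0.6, "dz": 4.2, "wx": 0, "wy": -0.24, "wz": 0}, {"dx": -2.1, "dy": 0.8, "dz": 5.6, "wx": 0, "wy": -0.32, "wz": 0}, {"dx": -2.6, "dy": 1, "dz": 7, "wx": 0, "wy": -0.4, "wz": 0}, {"dx": -3.1, "dy": 1.2, "dz": 8.4, "wx": 0, "wy": -0.48, "wz": 0}, {"dx": -3.6, "dy": 1.4, "dz": 9.8, "wx": 0, "wy": -0.56, "wz": 0}, {"dx": -4.2, "dy": 1.6, "dz": 11.2, "wx": 0, "wy": -0.64, "wz": 0}, {"dx": -4.7, "dy": 1.8, "dz": 12.7, "wx": 0, "wy": -0.74, "wz": 0}, {"dx": -5.2, "dy": 2, "dz": 14.1, "wx": 0, "wy": -0.83, "wz": 0}])

```text
clock: 18.88
tool_pos: [0.4497, 0.0608, 0.17]
orientation: [0.676, -0.675, -0.211, 0.208]
ft_force: [0.4, -0.2, -1.6]
opening: 0.602
```

Run:
```python
from h import *
s=get_state();print(s["q"].round(2)); plan([.444,.117,.125],.7)
```

```text
[-1.04  0.22  0.87  2.2  -0.23  0.81  0.59]
cur yaw 0.602 d [2.69 4.51 4.95] w [ 0.    -0.098  0.004] pos [0.4497 0.0608 0.17  ]
```

Request:
arm_command(motion=[{"dx": 0.4, "dy": 0.6, "dz": 0.7, "wx": 0, "wy": -0.01, "wz": 0}, {"dx": 0.8, "dy": 1.2, "dz": 1.4, "wx": 0, "wy": -0.02, "wz": 0}, {"dx": 1.2, "dy": 1.8, "dz": 2.1, "wx": 0, "wy": -0.04, "wz": 0}, {"dx": 1.6, "dy": 2.4, "dz": 2.8, "wx": 0, "wy": -0.06, "wz": 0}, {"dx": 2, "dy": 3, "dz": 3.5, "wx": 0, "wy": -0.08, "wz": 0}, {"dx": 2.3, "dy": 3.6, "dz": 4.2, "wx": 0, "wy": -0.1, "wz": 0}, {"dx": 2.6, "dy": 4.2, "dz": 4.8, "wx": 0, "wy": -0.1, "wz": 0}, {"dx": 2.7, "dy": 4.5, "dz": 4.95, "wx": 0, "wy": -0.1, "wz": 0}, {"dx": 2.7, "dy": 4.5, "dz": 4.95, "wx": 0, "wy": -0.1, "wz": 0}, {"dx": 2.7, "dy": 4.5, "dz": 4.95, "wx": 0, "wy": -0.1, "wz": 0}])

```text
clock: 19.72
tool_pos: [0.4441, 0.1167, 0.125]
orientation: [0.664, -0.664, -0.244, 0.241]
ft_force: [0.2, -1.2, -2.6]
opening: 0.603
```

Run:
```python
from h import *
s=get_state();print(s["q"].round(2)); plan([.444,.117,.078],.7)
f=imaging.grab_frame("side")
im=f["pixels"].copy(); 
a=cv2.resize(im[170:260,260:370],None,fx=7,fy=7,interpolation=cv2.INTER_CUBIC)
def dots(c,r,z,col):
    for t in np.linspace(0,2*np.pi,24,endpoint=False):
        u=proj(f,[c[0]+r*np.cos(t),c[1]+r*np.sin(t),z]); cv2.circle(a,(int((u[0]-260+.5)*7),int((u[1]-170+.5)*7)),2,col,-1)
x,y,z=s["tool_pos"]
dots((.444,.117),.0345,.044,(0,0,255));dots((x,y),.026,z-.0475,(0,255,0))
cv2.imwrite("pics/s5.png",a)
```

```text
[-1.04  0.31  0.76  2.23 -0.33  0.71  0.65]
cur yaw 0.701 d [-0.    4.7   0.03] w [0.001 0.001 0.004] pos [0.4441 0.1167 0.125 ]
```

View pics/s5.png

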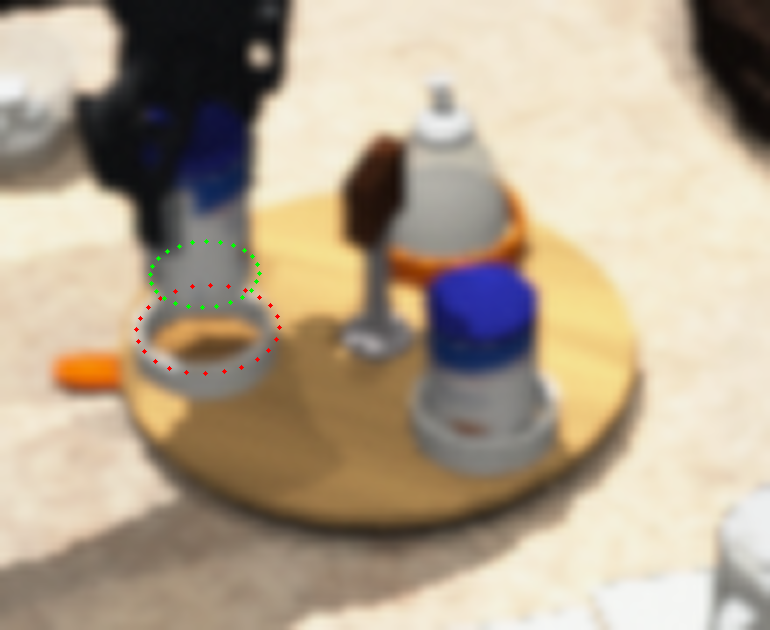

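Tin 1 stands upright in its ring at crop (485,370). Tin 2 hovers centred over ring B at crop (205,330), so I'll lower it.

Request:
arm_command(motion=[{"dx": 0, "dy": 0.4, "dz": 0, "wx": 0, "wy": 0, "wz": 0}, {"dx": 0, "dy": 1, "dz": 0, "wx": 0, "wy": 0, "wz": 0}, {"dx": 0, "dy": 1.6, "dz": 0, "wx": 0, "wy": 0, "wz": 0}, {"dx": 0, "dy": 2.1, "dz": 0, "wx": 0, "wy": 0, "wz": 0}, {"dx": 0, "dy": 2.6, "dz": 0, "wx": 0, "wy": 0, "wz": 0}, {"dx": 0, "dy": 3, "dz": 0, "wx": 0, "wy": 0, "wz": 0}, {"dx": 0, "dy": 3.4, "dz": 0, "wx": 0, "wy": 0, "wz": 0}, {"dx": 0, "dy": 3.8, "dz": 0, "wx": 0, "wy": 0, "wz": 0}, {"dx": 0, "dy": 4.1, "dz": 0, "wx": 0, "wy": 0, "wz": 0}, {"dx": 0, "dy": 4.1, "dz": 0, "wx": 0, "wy": 0, "wz": 0}])

```text
clock: 20.6
tool_pos: [0.4441, 0.1166, 0.0837]
orientation: [0.664, -0.664, -0.244, 0.242]
ft_force: [0.4, -0.5, -1.5]
opening: 0.604
```

Request:
arm_command(motion=[{"dx": 0, "dy": 0.2, "dz": 0, "wx": 0, "wy": 0, "wz": 0}, {"dx": 0, "dy": 0.4, "dz": 0, "wx": 0, "wy": 0, "wz": 0}, {"dx": 0, "dy": 0.5, "dz": 0, "wx": 0, "wy": 0, "wz": 0}, {"dx": 0, "dy": 0.6, "dz": 0, "wx": 0, "wy": 0, "wz": 0}, {"dx": 0, "dy": 0.7, "dz": 0, "wx": 0, "wy": 0, "wz": 0}, {"dx": 0, "dy": 0.8, "dz": 0, "wx": 0, "wy": 0, "wz": 0}, {"dx": 0, "dy": 0.85, "dz": 0, "wx": 0, "wy": 0, "wz": 0}, {"dx": 0, "dy": 0.9, "dz": 0, "wx": 0, "wy": 0, "wz": 0}, {"dx": 0, "dy": 0.9, "dz": 0, "wx": 0, "wy": 0, "wz": 0}, {"dx": 0, "dy": 0.9, "dz": 0, "wx": 0, "wy": 0, "wz": 0}])

```text
clock: 21.43
tool_pos: [0.4442, 0.1166, 0.0747]
orientation: [0.664, -0.664, -0.244, 0.242]
ft_force: [-0.3, -0.9, -2.5]
opening: 0.605
```

Request:
arm_command(motion=[{"dx": 0, "dy": 0.05, "dz": 0, "wx": 0, "wy": 0, "wz": 0}, {"dx": 0, "dy": 0.05, "dz": 0, "wx": 0, "wy": 0, "wz": 0}, {"dx": 0, "dy": 0.05, "dz": 0, "wx": 0, "wy": 0, "wz": 0}, {"dx": 0, "dy": 0.0, "dz": 0, "wx": 0, "wy": 0, "wz": 0}, {"dx": 0, "dy": -0.5, "dz": 0, "wx": 0, "wy": 0, "wz": 0}, {"dx": 0, "dy": -2, "dz": 0, "wx": 0, "wy": 0, "wz": 0}, {"dx": 0, "dy": -4.5, "dz": 0, "wx": 0, "wy": 0, "wz": 0}, {"dx": 0, "dy": -7.5, "dz": 0, "wx": 0, "wy": 0, "wz": 0}, {"dx": 0, "dy": -10.5, "dz": 0, "wx": 0, "wy": 0, "wz": 0}, {"dx": 0, "dy": -13, "dz": 0, "wx": 0, "wy": 0, "wz": 0}], jaw=0.7)

```text
clock: 22.27
tool_pos: [0.4439, 0.1157, 0.2066]
orientation: [0.664, -0.664, -0.244, 0.241]
ft_force: [0.2, 0.5, -0.4]
opening: 0.849
```

Run:
```python
from h import *
plan([.528,.106,.21],-.67)
f=imaging.grab_frame("side");hsv=cv2.cvtColor(f["pixels"],cv2.COLOR_BGR2HSV)
m=cv2.inRange(hsv,(112,150,60),(130,255,255));k,_,st,c=cv2.connectedComponentsWithStats(m)
for i in range(1,k):
    if st[i,4]>30: print("lid",st[i],c[i].round(1),cast(f,c[i],.104).round(4))
h=cv2.inRange(hsv,(0,60,10),(14,255,110));h[:180]=0;h[225:]=0;h[:,:300]=0;h[:,325:]=0
k,_,st,c=cv2.connectedComponentsWithStats(h)
for i in range(1,k):
    if st[i,4]>10: print("handle",st[i],c[i].round(1),cast(f,c[i],.115).round(4))
for c in([.528,.106],[.526,.106],[.529,.105]): print(proj(f,[*c,.115]))
```

```text
cur yaw 0.7 d [ 5.81 -0.31 -6.16] w [-0.002  1.37   0.004] pos [0.4439 0.1157 0.2066]
lid [282 199  13  11 111] [288.2 203.3] [0.4425 0.1111 0.104 ]
lid [322 208  14  13 147] [328.4 213.9] [0.5536 0.0197 0.104 ]
handle [310 191   8  14  80] [313.1 197.4] [0.5261 0.1053 0.115 ]
[313.61087689 197.17554114]
[313.0273792  197.27604974]
[313.9815598 197.2963044]
```

Request:
arm_command(motion=[{"dx": 0.6, "dy": 0, "dz": -0.6, "wx": 0, "wy": 0.1, "wz": 0}, {"dx": 1.2, "dy": 0, "dz": -1.2, "wx": 0, "wy": 0.2, "wz": 0}, {"dx": 1.8, "dy": 0, "dz": -1.9, "wx": 0, "wy": 0.32, "wz": 0}, {"dx": 2.4, "dy": 0, "dz": -2.5, "wx": 0, "wy": 0.44, "wz": 0}, {"dx": 3, "dy": 0, "dz": -3.1, "wx": 0, "wy": 0.56, "wz": 0}, {"dx": 3.6, "dy": 0, "dz": -3.7, "wx": 0, "wy": 0.68, "wz": 0}, {"dx": 4.2, "dy": 0, "dz": -4.4, "wx": 0, "wy": 0.8, "wz": 0}, {"dx": 4.8, "dy": 0, "dz": -5, "wx": 0, "wy": 0.92, "wz": 0}, {"dx": 5.4, "dy": 0, "dz": -5.6, "wx": 0, "wy": 1.04, "wz": 0}, {"dx": 5.8, "dy": 0, "dz": -6.2, "wx": 0, "wy": 1.15, "wz": 0}], jaw=0.3)

```text
clock: 23.15
tool_pos: [0.5305, 0.106, 0.211]
orientation: [0.691, -0.687, 0.158, -0.162]
ft_force: [-0.4, -0.1, -1.1]
opening: 0.651
```

Run:
```python
from h import *
s=get_state();print(s["q"].round(2)); plan([.5275,.105,.15],-.67)
```

```text
[-1.15  0.42  1.08  1.99 -0.45  0.98 -0.32]
cur yaw -0.457 d [-0.25  6.1  -0.26] w [-0.008  0.213  0.004] pos [0.5305 0.106  0.211 ]
```

Request:
arm_command(motion=[{"dx": 0, "dy": 0, "dz": 0, "wx": 0, "wy": 0.1, "wz": 0}, {"dx": -0.1, "dy": 0, "dz": -0.1, "wx": -0.004, "wy": 0.2, "wz": 0.002}, {"dx": -0.25, "dy": 0.5, "dz": -0.25, "wx": -0.008, "wy": 0.21, "wz": 0.004}, {"dx": -0.25, "dy": 1.2, "dz": -0.25, "wx": -0.008, "wy": 0.21, "wz": 0.004}, {"dx": -0.25, "dy": 2, "dz": -0.25, "wx": -0.008, "wy": 0.21, "wz": 0.004}, {"dx": -0.25, "dy": 2.8, "dz": -0.25, "wx": -0.008, "wy": 0.21, "wz": 0.004}, {"dx": -0.25, "dy": 3.6, "dz": -0.25, "wx": -0.008, "wy": 0.21, "wz": 0.004}, {"dx": -0.25, "dy": 4.4, "dz": -0.25, "wx": -0.008, "wy": 0.21, "wz": 0.004}, {"dx": -0.25, "dy": 5, "dz": -0.25, "wx": -0.008, "wy": 0.21, "wz": 0.004}, {"dx": -0.25, "dy": 5, "dz": -0.25, "wx": -0.008, "wy": 0.21, "wz": 0.004}])

```text
clock: 23.98
tool_pos: [0.527, 0.1048, 0.1597]
orientation: [-0.668, 0.669, -0.232, 0.231]
ft_force: [-0.1, -0.0, -0.2]
opening: 0.651
```

Run:
```python
from h import *
s=get_state();print(s["q"].round(2)); plan([.5275,.105,.115],-.67)
```

```text
[-1.11  0.51  1.05  2.04 -0.57  0.91 -0.42]
cur yaw -0.667 d [0.03 4.47 0.05] w [ 0.002  0.003 -0.001] pos [0.527  0.1048 0.1597]
```

Request:
arm_command(motion=[{"dx": 0, "dy": 0.4, "dz": 0, "wx": 0, "wy": 0, "wz": 0}, {"dx": 0, "dy": 0.9, "dz": 0, "wx": 0, "wy": 0, "wz": 0}, {"dx": 0, "dy": 1.4, "dz": 0, "wx": 0, "wy": 0, "wz": 0}, {"dx": 0, "dy": 1.9, "dz": 0, "wx": 0, "wy": 0, "wz": 0}, {"dx": 0, "dy": 2.4, "dz": 0, "wx": 0, "wy": 0, "wz": 0}, {"dx": 0, "dy": 2.9, "dz": 0, "wx": 0, "wy": 0, "wz": 0}, {"dx": 0, "dy": 3.4, "dz": 0, "wx": 0, "wy": 0, "wz": 0}, {"dx": 0, "dy": 3.9, "dz": 0, "wx": 0, "wy": 0, "wz": 0}, {"dx": 0, "dy": 4.3, "dz": 0, "wx": 0, "wy": 0, "wz": 0}, {"dx": 0, "dy": 4.3, "dz": 0, "wx": 0, "wy": 0, "wz": 0}])

```text
clock: 24.82
tool_pos: [0.5266, 0.1047, 0.1159]
orientation: [-0.668, 0.669, -0.232, 0.231]
ft_force: [-0.7, -0.0, -0.2]
opening: 0.651
```

Request:
arm_command(motion=[{"dx": 0, "dy": 0, "dz": 0, "wx": 0, "wy": 0, "wz": 0}, {"dx": 0, "dy": 0, "dz": 0, "wx": 0, "wy": 0, "wz": 0}, {"dx": 0, "dy": 0, "dz": 0, "wx": 0, "wy": 0, "wz": 0}, {"dx": 0, "dy": 0, "dz": 0, "wx": 0, "wy": 0, "wz": 0}, {"dx": 0, "dy": 0, "dz": 0, "wx": 0, "wy": 0, "wz": 0}, {"dx": 0, "dy": 0, "dz": 0, "wx": 0, "wy": 0, "wz": 0}, {"dx": 0, "dy": 0, "dz": 0, "wx": 0, "wy": 0, "wz": 0}, {"dx": 0, "dy": 0, "dz": 0, "wx": 0, "wy": 0, "wz": 0}, {"dx": 0, "dy": 0, "dz": 0, "wx": 0, "wy": 0, "wz": 0}, {"dx": 0, "dy": 0, "dz": 0, "wx": 0, "wy": 0, "wz": 0}], jaw=-1, newtons=30)

```text
clock: 25.65
tool_pos: [0.5264, 0.105, 0.1162]
orientation: [-0.668, 0.669, -0.232, 0.23]
ft_force: [-3.8, 1.9, 5.9]
opening: 0.211
```

Run:
```python
from h import *
s=get_state();print(s["q"].round(2),s["ft_torque"],s["ft_force"]); plan(s["tool_pos"],-.67)
```

```text
[-1.05  0.57  0.97  2.07 -0.64  0.84 -0.37] [0.15879053 0.63232335 0.0334785 ] [-3.79347183  1.87620937  5.86145615]
cur yaw -0.667 d [0. 0. 0.] w [ 0.002  0.003 -0.002] pos [0.5264 0.105  0.1162]
```

Request:
arm_command(motion=[{"dx": 0, "dy": 0, "dz": 0, "wx": 0, "wy": -0.03, "wz": 0}, {"dx": 0, "dy": 0, "dz": 0, "wx": 0, "wy": -0.1, "wz": 0}, {"dx": 0, "dy": 0, "dz": 0, "wx": 0, "wy": -0.18, "wz": 0}, {"dx": 0, "dy": 0, "dz": 0, "wx": 0, "wy": -0.26, "wz": 0}, {"dx": 0, "dy": 0, "dz": 0, "wx": 0, "wy": -0.34, "wz": 0}, {"dx": 0, "dy": 0, "dz": 0, "wx": 0, "wy": -0.42, "wz": 0}, {"dx": 0, "dy": 0, "dz": 0, "wx": 0, "wy": -0.5, "wz": 0}, {"dx": 0, "dy": 0, "dz": 0, "wx": 0, "wy": -0.57, "wz": 0}, {"dx": 0, "dy": 0, "dz": 0, "wx": 0, "wy": -0.62, "wz": 0}, {"dx": 0, "dy": 0, "dz": 0, "wx": 0, "wy": -0.65, "wz": 0}], newtons=50)

```text
clock: 26.48
tool_pos: [0.5277, 0.1045, 0.1163]
orientation: [-0.707, 0.708, -0.005, 0.005]
ft_force: [12.4, -3.0, -16.9]
opening: 0.199
```

Request:
arm_command(motion=[{"dx": 0, "dy": 0, "dz": 0, "wx": 0, "wy": -0.03, "wz": 0}, {"dx": 0, "dy": 0, "dz": 0, "wx": 0, "wy": -0.1, "wz": 0}, {"dx": 0, "dy": 0, "dz": 0, "wx": 0, "wy": -0.18, "wz": 0}, {"dx": 0, "dy": 0, "dz": 0, "wx": 0, "wy": -0.26, "wz": 0}, {"dx": 0, "dy": 0, "dz": 0, "wx": 0, "wy": -0.34, "wz": 0}, {"dx": 0, "dy": 0, "dz": 0, "wx": 0, "wy": -0.42, "wz": 0}, {"dx": 0, "dy": 0, "dz": 0, "wx": 0, "wy": -0.5, "wz": 0}, {"dx": 0, "dy": 0, "dz": 0, "wx": 0, "wy": -0.57, "wz": 0}, {"dx": 0, "dy": 0, "dz": 0, "wx": 0, "wy": -0.62, "wz": 0}, {"dx": 0, "dy": 0, "dz": 0, "wx": 0, "wy": -0.65, "wz": 0}])

```text
clock: 27.32
tool_pos: [0.5292, 0.1049, 0.1163]
orientation: [-0.67, 0.672, 0.224, -0.222]
ft_force: [14.9, 3.6, -21.0]
opening: 0.203
```

Run:
```python
from h import *
s=get_state();print(s["q"].round(2),s["ft_torque"],s["ft_force"]); plan([.527,.105,.116],1.3)
```

```text
[-0.82  0.44  0.62  2.06 -0.37  0.75  0.67] [ 0.45311669 -2.60464013 -0.07974454] [ 14.94157897   3.63158685 -21.00113311]
cur yaw 0.641 d [-0.17  0.03  0.14] w [ 0.003 -0.659  0.001] pos [0.5292 0.1049 0.1163]
```

Request:
arm_command(motion=[{"dx": 0.05, "dy": 0.03, "dz": -0.03, "wx": 0, "wy": -0.03, "wz": 0}, {"dx": 0.08, "dy": 0.06, "dz": -0.05, "wx": 0, "wy": -0.1, "wz": 0}, {"dx": 0.08, "dy": 0.06, "dz": -0.06, "wx": 0, "wy": -0.18, "wz": 0}, {"dx": 0.08, "dy": 0.06, "dz": -0.06, "wx": 0, "wy": -0.26, "wz": 0}, {"dx": 0.08, "dy": 0.06, "dz": -0.06, "wx": 0, "wy": -0.34, "wz": 0}, {"dx": 0.08, "dy": 0.06, "dz": -0.06, "wx": 0, "wy": -0.42, "wz": 0}, {"dx": 0.08, "dy": 0.06, "dz": -0.06, "wx": 0, "wy": -0.5, "wz": 0}, {"dx": 0.08, "dy": 0.06, "dz": -0.06, "wx": 0, "wy": -0.57, "wz": 0}, {"dx": 0.08, "dy": 0.06, "dz": -0.06, "wx": 0, "wy": -0.62, "wz": 0}, {"dx": 0.08, "dy": 0.06, "dz": -0.06, "wx": 0, "wy": -0.65, "wz": 0}])

```text
clock: 28.15
tool_pos: [0.5301, 0.1061, 0.1162]
orientation: [-0.563, 0.564, 0.428, -0.426]
ft_force: [-4.0, 8.8, 7.1]
opening: 0.2
```

Run:
```python
from h import *
s=get_state();print(s["q"].round(2),s["ft_torque"],s["ft_force"],s["opening"]); plan(s["tool_pos"],1.305)
for n,(r,c) in dict(top=((180,300),(170,330)),side=((170,260),(250,370))).items():
    f=imaging.grab_frame(n);cv2.imwrite(f"pics/{n}9.png",f["pixels"])
    a=cv2.resize(f["pixels"][r[0]:r[1],c[0]:c[1]],(640,480),interpolation=cv2.INTER_CUBIC);cv2.imwrite(f"pics/{n}c9.png",a)
a=cv2.imread("pics/topc9.png");b=cv2.imread("pics/sidec9.png");cv2.imwrite("pics/both9.png",cv2.resize(np.hstack([a,b]),(800,300)))
```

```text
[-0.68  0.4   0.45  2.05 -0.26  0.74  1.22] [1.17316853 0.98415477 0.02161271] [-3.99475755  8.78030134  7.09650337] 0.19977548489366656
cur yaw 1.296 d [0. 0. 0.] w [ 0.003 -0.009  0.001] pos [0.5301 0.1061 0.1162]
```

View pics/sidec9.png

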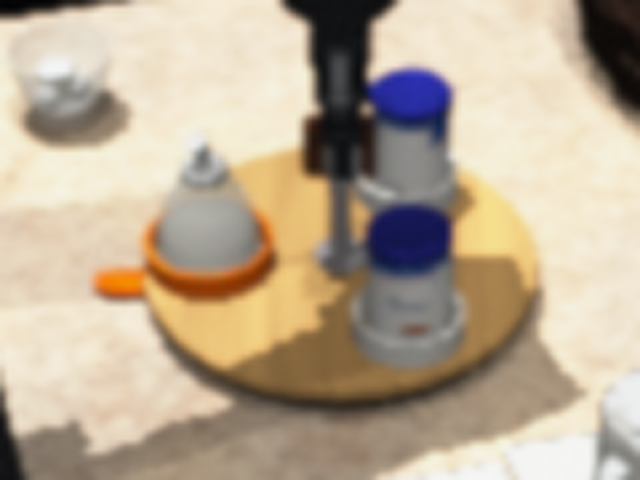

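View pics/topc9.png

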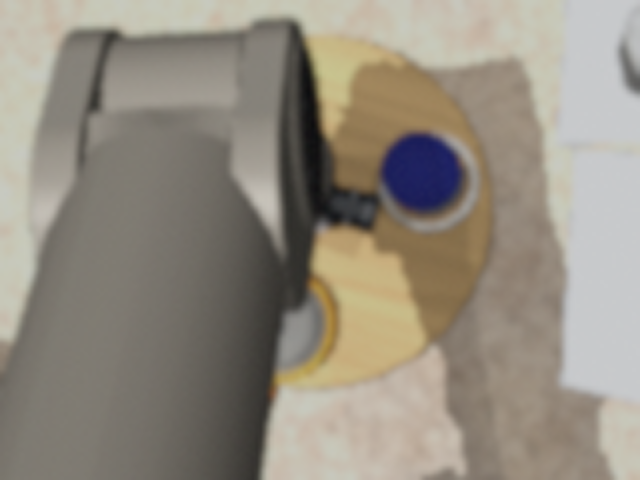

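The side view shows the dispenser in its orange ring at crop (209,250), next to the pointer at (120,283), with both tins upright. The top view shows one pocket's ring at crop (431,181). I'll measure the remaining angle.

Run:
```python
from h import *
deg=lambda v:np.degrees(np.arctan2(v[1],v[0])).round(2)
def side_pts(path,f):
    im=cv2.imread(path);hsv=cv2.cvtColor(im,cv2.COLOR_BGR2HSV);m=cv2.inRange(hsv,(5,200,120),(16,255,255))
    m[:180]=0;m[260:]=0;k,l,st,c=cv2.connectedComponentsWithStats(m)
    for i in range(1,k):
        if st[i,4]>8: print(path,st[i],c[i].round(1))
    return m
fs=imaging.grab_frame("side");ft=imaging.grab_frame("top")
side_pts("pics/side0.png",fs);m=side_pts("pics/side9.png",fs)
# axis from top: tray ellipse / pockets
C=np.array([.529,.1053])
B=cast(ft,(170+431.5/4-.5,180+181.5/4-.5),.044)[:2]; print("B top",B,deg(B-C),np.linalg.norm(B-C), "disp",deg(B-C)+240-360+360)
# predicted ring outlines in side view for various angles
for Cs in ([.5285,.105],[.5265,.105]):
  for a in(160,162.5,165,167.5,170):
    p=np.array(Cs)+.085*np.array([np.cos(np.radians(a)),np.sin(np.radians(a))])
    t=np.linspace(0,6.283,60);q=np.array([proj(fs,[p[0]+.0405*np.cos(u),p[1]+.0405*np.sin(u),z]) for u in t for z in(.026,.044)])
    tip=np.array(Cs)+.155*np.array([np.cos(np.radians(164.8)),np.sin(np.radians(164.8))])
    print(Cs,a,q.min(0).round(1),q.max(0).round(1),"tip",proj(fs,[*tip,.011]).round(1))
```

```text
pics/side0.png [316 204  18   7  53] [325.1 208.1]
pics/side0.png [269 222   8   3  11] [272.8 223.6]
pics/side9.png [278 217  23   9  76] [289.2 222.1]
pics/side9.png [269 221   8   4  24] [272.5 222.6]
B top [0.54979361 0.02236205] -75.93 0.08550484412974317 disp 164.07
[0.5285, 0.105] 160 [277.6 206.1] [301.5 224.8] tip [269.5 222.3]
[0.5285, 0.105] 162.5 [277.4 206.7] [301.4 225.5] tip [269.5 222.3]
[0.5285, 0.105] 165 [277.4 207.4] [301.3 226.2] tip [269.5 222.3]
[0.5285, 0.105] 167.5 [277.3 208. ] [301.3 226.9] tip [269.5 222.3]
[0.5285, 0.105] 170 [277.3 208.7] [301.4 227.6] tip [269.5 222.3]
[0.5265, 0.105] 160 [277.  206.2] [300.9 224.9] tip [268.9 222.4]
[0.5265, 0.105] 162.5 [276.9 206.8] [300.8 225.6] tip [268.9 222.4]
[0.5265, 0.105] 165 [276.8 207.5] [300.8 226.3] tip [268.9 222.4]
[0.5265, 0.105] 167.5 [276.7 208.1] [300.8 227. ] tip [268.9 222.4]
[0.5265, 0.105] 170 [276.7 208.8] [300.8 227.7] tip [268.9 222.4]
```

Run:
```python
from h import *
ft=imaging.grab_frame("top");im=cv2.imread("pics/top0.png");hsv=cv2.cvtColor(im,cv2.COLOR_BGR2HSV)
print(hsv[281,232:242].tolist())
sub=hsv[276:290,225:248]; w=np.clip(sub[...,1].astype(float)-120,0,None); ys,xs=np.mgrid[276:290,225:248]
c=((w*xs).sum()/w.sum(),(w*ys).sum()/w.sum())
P=cast(ft,c,.011)[:2]
m=cv2.inRange(hsv,(12,70,90),(28,200,255)).copy();m2=np.zeros_like(m);m2[180:277,195:300]=m[180:277,195:300]
m2=cv2.morphologyEx(m2,cv2.MORPH_OPEN,np.ones((5,5),np.uint8))
ct=max(cv2.findContours(m2,cv2.RETR_EXTERNAL,cv2.CHAIN_APPROX_NONE)[0],key=cv2.contourArea)
e=cv2.fitEllipse(cv2.convexHull(ct)); T=cast(ft,e[0],.026)[:2]
print(c,P,e,T)
for C in([.529,.1053],[.5297,.1047],T): v=P-C;print(np.degrees(np.arctan2(v[1],v[0])),np.linalg.norm(v))
```

```text
[[23, 161, 189], [25, 148, 188], [25, 144, 188], [25, 148, 188], [23, 160, 187], [19, 143, 178], [16, 72, 170], [21, 29, 177], [23, 23, 187], [23, 23, 188]]
(np.float64(234.29959875167188), np.float64(280.137761925992)) [0.39210731 0.14445506] ((248.54769897460938, 232.37086486816406), (87.1976547241211, 88.90511322021484), 78.61937713623047) [0.52869722 0.10529254]
164.0380209756774 0.1423823276765407
163.88425401002547 0.1432208541700111
164.00155564269784 0.14209330123408595
```

The dispenser is at 164.1–164.3° and the pointer at 164.0–164.8°, so they agree within measurement error. I'll settle and hold.

Request:
arm_command(motion=[{"dx": 0, "dy": 0, "dz": 0, "wx": 0, "wy": 0, "wz": 0}, {"dx": 0, "dy": 0, "dz": 0, "wx": 0, "wy": 0, "wz": 0}, {"dx": 0, "dy": 0, "dz": 0, "wx": 0, "wy": 0, "wz": 0}, {"dx": 0, "dy": 0, "dz": 0, "wx": 0, "wy": 0, "wz": 0}, {"dx": 0, "dy": 0, "dz": 0, "wx": 0, "wy": 0, "wz": 0}, {"dx": 0, "dy": 0, "dz": 0, "wx": 0, "wy": 0, "wz": 0}, {"dx": 0, "dy": 0, "dz": 0, "wx": 0, "wy": 0, "wz": 0}, {"dx": 0, "dy": 0, "dz": 0, "wx": 0, "wy": 0, "wz": 0}, {"dx": 0, "dy": 0, "dz": 0, "wx": 0, "wy": 0, "wz": 0}, {"dx": 0, "dy": 0, "dz": 0, "wx": 0, "wy": 0, "wz": 0}])

```text
clock: 29.23
tool_pos: [0.5301, 0.1062, 0.1162]
orientation: [-0.564, 0.565, 0.427, -0.425]
ft_force: [-1.7, 2.2, 0.7]
opening: 0.202
```

Run:
```python
from h import *
s=get_state();plan(s["tool_pos"],1.296);print(s["ft_force"],s["opening"],abs(s["qd"]).max())
print(workorder.finish_job())
```

```text
cur yaw 1.293 d [0. 0. 0.] w [ 0.003 -0.003  0.001] pos [0.5301 0.1062 0.1162]
[-1.69977187  2.16842672  0.69171337] 0.20220946217879637 0.0016571001337725819
the job is handed in; nothing more can be done
None
```

Both creamer tins stand upright in the two metal-ringed pockets. I turned the carousel about 112° anticlockwise by its handle, bringing the dispenser to the orange pointer. The job was handed in at about 29 s with the gripper still holding the handle.

- **Alignment:** the dispenser is at 164.1° from the top image and about 164.1–164.3° from the gripper's heading. The pointer measured 164.0° from a colour mask and 164.8° by eye, so they agree to within about 0.7°. The side view was too coarse to check this closer than about 2°.
- **Tins:** the last side view showed both upright in their rings.
- **Forces:** readings between moves peaked at about 26 N at the wrist during the turn and were under 3 N at the end. The arm was still and the grip was 50 N.
- **Disagreement:** the two cameras differed by 2–3 mm on the pocket and handle positions. I aimed between the two, and both tins went in without contact force.

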